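Put the microscope objectives back in their case

ROBOT

A 6-joint arm with a two-finger parallel gripper is mounted at the origin on the work surface. World frame = base frame: x ahead of the robot, y to its left, z up, the work surface at z = 0. Lengths are in m, angles in rad, forces in N, time in s.
With the tool pointing down it reaches from about 0.225 to 0.725 m from the base axis. Payload 3.1 kg.
Tool frame: the origin (TCP) lies midway between the tips of the shut fingers; the grasp point (between the pads) lies 19 mm behind it; z points along the fingers, y is the line along which they close (so a half turn about z gives the same grasp; the last joint's range is limited). The gripper opens to 85 mm and grips with 20 to 120 N. Pads are 22 mm wide; open, the fingers measure 114 mm over their backs; the gripper's body (76 mm by 85 mm) begins 54 mm behind the grasp point. The pads swing forward as they close: fully open they stand 13 mm farther back than shut.
Start: joints at [-1.308, 0.048, 0.099, 1.622, 0, 1.443], TCP at [0.2, -0.485, 0.196] pointing down, gripper open.
Joint ranges: [-2.91, 2.91], [-0.99, 1.94], [-1.21, 1.42], [-2.12, 2.29], [-1.49, 1.47], [-3.14, 3.14]. Speed limits (rad/s): [2.79, 2.79, 3.14, 3.14, 3.14, 3.14].

INTERFACE

Orientations are given as a unit quaternion [x, y, z, w].
In Python, from cell import get_state, snapshot, finish_job gives the robot as it stands.
- The arm moves only by the tool send_rows, never from a script. Its argument "increments" is a list of rows, each a list of 4 numbers: the shift along the world's x, y, z in m, then the turn about the world's z in rad. In form: [[x, y, z, roll], ...]. A call has 1 to 20 rows; each row is the pose to reach, as a shift and turn from the pose commanded when the call began; what a row does not reach only later rows make up. A row lasts 1/10 s, in which the tool goes at most 50 mm and 8.59 degrees, less where a joint would pass 70% of its speed; a pose out of reach is approached as far as the arm can. A call with a gripper value outside its range is refused whole. "grip" is the opening, from 0 (shut) to 1 (fully open), set as the call begins (left out, the last holds). The fingers move at their own pace and stop on an object; "squeeze" is the grip in N (left out, the last holds). Time passes only in rows, so rows that repeat a pose let the fingers close. It gives the time, the measured TCP pose, the force, the opening and the grip force at its end, in the units of the state.
- get_state(): the state, without advancing time (a new reading comes with each control period).
- snapshot(name): name is "scene" or "top" or "wrist"; returns a dict with "color" (480x640x3 uint8, blue, green, red), "K" (3x3 intrinsics, pixels), "rvec" (rotation vector, rad) and "tvec" (3), from world to camera coordinates, as OpenCV has them; the wrist camera has in their place "mount" (4x4, takes a point from camera to tool coordinates, whose origin is the TCP and whose axes are the flange's). Camera axes: x right, y down, z forward; pixel columns grow to the right and rows downward; lengths in m; the calibration is good to about 2 mm. The wrist camera is an equidistant fisheye: a pixel r from the principal point sees the ray r / f radians off the axis. A picture is of the moment at which its call begins: read the wrist's pose just before it. There is no depth.
- finish_job(): hands the job in; it is judged then, once.
The state is a dict: "t": time; "joint_positions": joint angles; "joint_vel": joint speeds; "joint_efforts": joint torques, N m; "eef_pos": TCP position; "eef_rot": TCP orientation; "force": force on the tool from outside, world axes, zero at the start; "wrist_torque": the same for the moment, N m; "finger_gap": finger opening in m; "finger_force": force on a finger pad.
Only numpy, scipy, OpenCV 4.12 (cv2) and the standard library are available. Lean on these libraries where they do the work, as an engineer would, in place of code of your own. Each camera call takes 0.05 s, during which the arm holds its last target. There are 200 camera calls.

TASK

Pack away the four silver objectives: stand each one upright, lens up, in the bay of the grey case that has the colour of its nose, lowering it gently onto the floor of the bay rather than dropping it. The two black eyepieces do not belong in the case: leave them standing where they are.

Things in the scene. Friction and masses are not known exactly. Their poses are not given: they have to be found in the camera images.
- objective_red: microscope objective with a red nose: a bright silver barrel 34 mm in diameter and 50 mm tall overall, standing upright on its flat foot, lens up; the top 12 mm is a red cone narrowing to a small silver lens face, below it the barrel is straight. About 0.16 kg. Origin: centre of the underside; z up along the barrel. It stands on the bench (z = 0) at the start.
- objective_yellow: microscope objective with a yellow nose: a bright silver barrel 34 mm in diameter and 52 mm tall overall, standing upright on its flat foot, lens up; the top 12 mm is a yellow cone narrowing to a small silver lens face, below it the barrel is straight. About 0.16 kg. Origin: centre of the underside; z up along the barrel. It stands on the bench (z = 0) at the start.
- objective_green: microscope objective with a green nose: a bright silver barrel 34 mm in diameter and 55 mm tall overall, standing upright on its flat foot, lens up; the top 12 mm is a green cone narrowing to a small silver lens face, below it the barrel is straight. About 0.16 kg. Origin: centre of the underside; z up along the barrel. It stands on the bench (z = 0) at the start.
- objective_blue: microscope objective with a blue nose: a bright silver barrel 34 mm in diameter and 58 mm tall overall, standing upright on its flat foot, lens up; the top 12 mm is a blue cone narrowing to a small silver lens face, below it the barrel is straight. About 0.16 kg. Origin: centre of the underside; z up along the barrel. It stands on the bench (z = 0) at the start.
- eyepiece_red: look-alike that does not belong in the case: a black eyepiece, 36 mm in diameter, 46 mm tall, upright; from above a black disc with a thin red ring (28 mm across) around a dark lens; a thin red line round its side. Loose on the bench. Origin: centre of the underside. Clutter around is flat (under 25 mm); taller pieces stand only beyond x = 0.72 m.
- eyepiece_blue: look-alike that does not belong in the case: a black eyepiece, 36 mm in diameter, 46 mm tall, upright; from above a black disc with a thin blue ring (28 mm across) around a dark lens; a thin blue line round its side. Loose on the bench. Origin: centre of the underside. Clutter around is flat (under 25 mm); taller pieces stand only beyond x = 0.72 m.
- bay_red: red open-topped square bay, 62 mm outside, 54 inside, empty, fixed. Origin: centre of its underside, z up, x and y along its sides; floor 4 mm above the origin (10 above the bench), wall tops 16 mm above it (22 above the bench). One of four bays, two by two at 80 mm pitch, colours in any order, in a grey case 156 mm square, 22 high.
- bay_yellow: yellow open-topped square bay, 62 mm outside, 54 inside, empty, fixed. Origin: centre of its underside, z up, x and y along its sides; floor 4 mm above the origin (10 above the bench), wall tops 16 mm above it (22 above the bench). One of four bays, two by two at 80 mm pitch, colours in any order, in a grey case 156 mm square, 22 high.
- bay_green: green open-topped square bay, 62 mm outside, 54 inside, empty, fixed. Origin: centre of its underside, z up, x and y along its sides; floor 4 mm above the origin (10 above the bench), wall tops 16 mm above it (22 above the bench). One of four bays, two by two at 80 mm pitch, colours in any order, in a grey case 156 mm square, 22 high.
- bay_blue: blue open-topped square bay, 62 mm outside, 54 inside, empty, fixed. Origin: centre of its underside, z up, x and y along its sides; floor 4 mm above the origin (10 above the bench), wall tops 16 mm above it (22 above the bench). One of four bays, two by two at 80 mm pitch, colours in any order, in a grey case 156 mm square, 22 high.

How it is judged:
By the outcome, as a careful person would: the job done as asked, in the order asked, and still so for the second after the job is handed in, with the robot touching nothing.
It also fails if it takes over 120 s, if anything falls off the work surface, if the arm or the gripper's body presses on something with over 40 N, if the wrist force passes 120 N, or if a joint passes its speed limit or range.

## Working session

There is one attempt and no reset: what is moved stays moved. The work goes in short steps, Python scripts to look and compute and a tool call to move; the robot and the scene stay as the last step left them, time stands still between calls to the robot, and variables do not carry over. Pictures are saved under pics/ and viewed, at most 14 in all, crops included, and the job is handed in when it is done.

Besides the shell and the picture viewer there is one more tool, called after ">>>" as name(argument=value, ...), one argument or row to a line, values as JSON. send_rows: Moves the arm, as the interface text tells. Its arguments: {"type":"object","properties":{"increments":{"type":"array"},"grip":{"type":"number"},"squeeze":{"type":"number"}},"required":["increments"]}

```bash
mkdir -p pics; ls; python3 - <<'E'
from cell import *
import cv2
for n in("top","scene"):
    s=snapshot(n); cv2.imwrite(f"pics/{n}0.png",s["color"]); print(n,s["K"],s["rvec"],s["tvec"])
st=get_state(); print(st)
E
```

```text
pics
top [[585.5665878    0.         321.58372658]
 [  0.         585.5665878  239.3381827 ]
 [  0.           0.           1.        ]] [ 2.1563186  -2.21747639  0.01692235] [0.03406111 0.49412291 1.32741303]
scene [[595.20827263   0.         319.62067624]
 [  0.         595.20827263 239.09354027]
 [  0.           0.           1.        ]] [ 2.38433096  0.65577105 -0.25632951] [-0.42198908 -0.18780224  1.35679246]
{'t': 0.1, 'joint_positions': array([-1.30779585e+00,  4.86878824e-02,  9.77521608e-02,  1.62200766e+00,
        1.24654345e-05,  1.44297023e+00]), 'joint_vel': array([-0.00120398, -0.00165148,  0.0039799 ,  0.00062917, -0.00082436,
        0.00072111]), 'joint_efforts': array([ 2.18517656e-03, -3.39851010e+01,  3.20935643e+01,  1.58297288e-02,
       -1.97859135e-04, -1.90762755e-06]), 'eef_pos': array([ 0.19981475, -0.48480679,  0.1944273 ]), 'eef_rot': array([ 9.80966941e-01,  1.94171854e-01, -6.62828424e-05, -1.07149515e-03]), 'force': array([0.53534398, 0.64315277, 0.14308449]), 'wrist_torque': array([-0.00588813,  0.03063894, -0.02108495]), 'finger_force': 0.0, 'finger_gap': 0.08536460565608907}
```

View pics/top0.png

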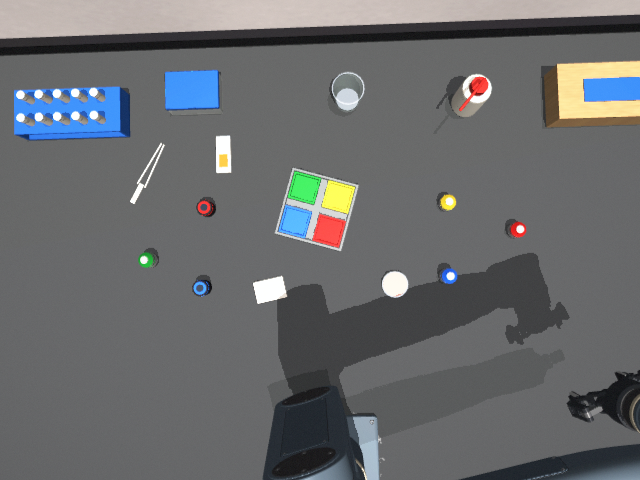

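View pics/scene0.png

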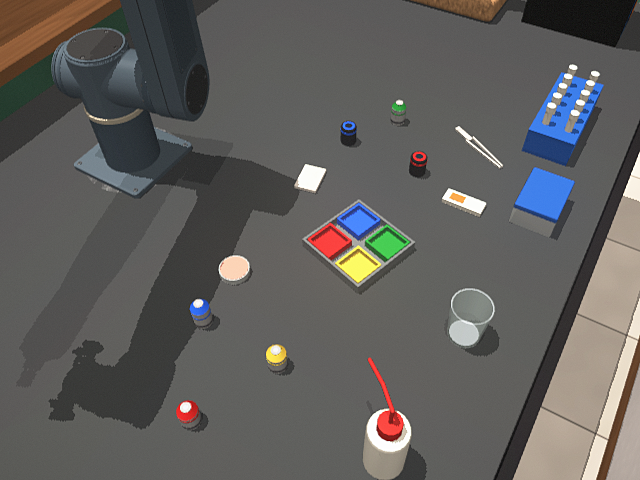

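```bash
cat > h.py <<'E'
from cell import *
import cv2, numpy as np
def cam(s):
    R=cv2.Rodrigues(s["rvec"])[0]; return s["K"],R,np.ravel(s["tvec"])
def cast(s,px,z):
    K,R,t=cam(s); d=R.T@np.linalg.inv(K)@[*px,1]; c=-R.T@t
    return (c+d*(z-c[2])/d[2])[:2]
def masks(img):
    h=cv2.cvtColor(img,cv2.COLOR_BGR2HSV); H,S,V=cv2.split(h); sat=(S>140)&(V>70)
    return {"red":sat&((H<8)|(H>172)),"yellow":sat&(H>20)&(H<35),"green":sat&(H>45)&(H<80),"blue":sat&(H>100)&(H<125)}
def blobs(m,amin):
    n,l,st,c=cv2.connectedComponentsWithStats(m.astype(np.uint8))
    return [(l==i,st[i],c[i]) for i in range(1,n) if st[i][4]>=amin]
HT=dict(red=.050,yellow=.052,green=.055,blue=.058)
E
python3 - <<'E'
from h import *
for cn in("top","scene"):
    s=snapshot(cn); g=cv2.cvtColor(s["color"],cv2.COLOR_BGR2HSV)
    for k,m in masks(s["color"]).items():
        for b,st,c in blobs(m,25):
            pts=np.argwhere(b)[:,::-1].astype(np.float32); r=cv2.minAreaRect(pts)
            if st[4]<400:
                x,y,w,h=st[:4]; x-=3;y-=3;w+=6;h+=6
                q=(g[y:y+h,x:x+w,1]<60)&(g[y:y+h,x:x+w,2]>200)
                p=np.argwhere(q)[:,::-1].mean(0)+[x,y] if q.any() else None
                print(cn,k,"small",st,c.round(1),"hull->",cast(s,r[0],HT[k]-.007).round(4),"lens",p,q.sum(),None if p is None else cast(s,p,HT[k]).round(4))
            else:
                bx=np.array([cast(s,p,.022) for p in cv2.boxPoints(r)])
                print(cn,k,"big",st[4],np.round(r[0],1),"rect ctr",cast(s,r[0],.022).round(4),"sides",np.linalg.norm(np.diff(bx,axis=0),axis=1).round(4),"ang",np.degrees(np.arctan2(*(bx[1]-bx[0])[::-1])).round(1)%90)
E
```

```text
top red small [459  77  29  34 318] [476.1  88.5] hull-> [ 0.8116 -0.324 ] lens [475.73873874  89.76876877] 333 [ 0.8165 -0.333 ]
top red small [197 200  13  14  92] [203.5 206.8] hull-> [0.5738 0.2828] lens None 0 None
top red big 745 [328.6 230.4] rect ctr [0.5142 0.0035] sides [0.0619 0.0621 0.0618] ang 73.5
top red small [510 222  16  16 139] [517.1 229.5] hull-> [ 0.5029 -0.4145] lens [519.88372093 228.88372093] 43 [ 0.5038 -0.4176]
top yellow small [220 155   7  12  79] [222.9 160.2] hull-> [0.6772 0.2362] lens [223.16393443 160.79508197] 122 [0.6752 0.2345]
top yellow big 757 [337.8 196.3] rect ctr [ 0.591  -0.0196] sides [0.0632 0.062  0.0631] ang 73.5
top yellow small [440 194  16  16 136] [447.2 202. ] hull-> [ 0.5692 -0.2629] lens [449. 201.] 45 [ 0.5698 -0.2644]
top green big 756 [304.1 187.3] rect ctr [0.6141 0.0566] sides [0.0629 0.0627 0.0628] ang 73.3
top green small [138 252  15  16 117] [146.  259.6] hull-> [0.4594 0.4143] lens [143.5106383  259.46808511] 47 [0.4595 0.4165]
top blue big 2070 [191.5  89.5] rect ctr [0.8484 0.3102] sides [0.1231 0.0908 0.1228] ang 87.
[... 1410 characters left out ...]
.2] rect ctr [0.6158 0.052 ] sides [0.0789 0.0651 0.076 ] ang 74.5
scene blue big 3146 [561.8 116.9] rect ctr [0.7964 0.5899] sides [0.3613 0.1244 0.3439] ang 2.200000000000003
scene blue small [342 121  13   9  77] [348.4 125.2] hull-> [0.396  0.2856] lens None 0 None
scene blue small [340 128  17   8  42] [347.4 132.5] hull-> [0.4069 0.2653] lens None 0 None
scene blue big 2038 [544.  193.8] rect ctr [0.8378 0.3284] sides [0.1393 0.0977 0.1349] ang 4.400000000000006
scene blue big 926 [358.3 220.6] rect ctr [0.5416 0.0702] sides [0.076  0.0841 0.0728] ang 89.1
scene blue small [189 299  20  16 174] [199.2 308.3] hull-> [ 0.4095 -0.2674] lens [197.61290323 303.11290323] 62 [ 0.4064 -0.2647]
```

>>> send_rows(
  increments=[
    [0.03,0.006,0,0.14],
    [0.06,0.012,0,0.28],
    [0.09,0.018,-0.005,0.42],
    [0.12,0.025,-0.01,0.56],
    [0.15,0.032,-0.015,0.7],
    [0.18,0.04,-0.02,0.84],
    [0.21,0.047,-0.025,0.98],
    [0.24,0.054,-0.03,1.12],
    [0.265,0.06,-0.035,1.26],
    [0.285,0.064,-0.04,1.4],
    [0.298,0.067,-0.046,1.54],
    [0.304,0.068,-0.046,1.677],
    [0.304,0.068,-0.046,1.677],
    [0.304,0.068,-0.046,1.677],
    [0.304,0.068,-0.046,1.677],
    [0.304,0.068,-0.046,1.677],
  ],
  grip=1,
  squeeze=40,
)

```text
t: 1.8
eef_pos: [0.5035, -0.4177, 0.1499]
eef_rot: [0.512, 0.859, -0.0, 0.0]
force: [0.3, -0.3, -0.9]
finger_gap: 0.0857
finger_force: 0.0
```

```bash
cat >> h.py <<'E'
from scipy.spatial.transform import Rotation as Ro
def wcast(px,z,s,st):
    K=s["K"]; v=(np.array(px)-K[:2,2])/[K[0,0],K[1,1]]; th=np.linalg.norm(v)
    d=np.array([*(np.sin(th)*v/max(th,1e-9)),np.cos(th)]); M=np.array(s["mount"])
    R=Ro.from_quat(st["eef_rot"]).as_matrix(); o=st["eef_pos"]+R@M[:3,3]; d=R@M[:3,:3]@d
    return (o+d*(z-o[2])/d[2])[:2]
def look(name,k,zoff=0):
    st=get_state(); s=snapshot("wrist"); cv2.imwrite(f"pics/{name}.png",s["color"])
    print("tcp",st["eef_pos"].round(4),"yaw",Ro.from_quat(st["eef_rot"]).as_euler("xyz").round(4),"t",st["t"])
    for b,q,c in blobs(masks(s["color"])[k],60):
        p=np.argwhere(b)[:,::-1].astype(np.float32); ctr,r=cv2.minEnclosingCircle(p)
        print(k,q[:5],np.round(ctr,1),round(r,1),wcast(ctr,HT[k]-.008+zoff,s,st).round(4))
E
python3 -c "
from h import *
look('w1','red')"
```

```text
tcp [ 0.5035 -0.4177  0.1499] yaw [3.1416e+00 4.0000e-04 2.0660e+00] t 1.8
red [300 199  43  43 985] [321.1 220.4] 21.4 [ 0.5054 -0.4174]
```

View pics/w1.png

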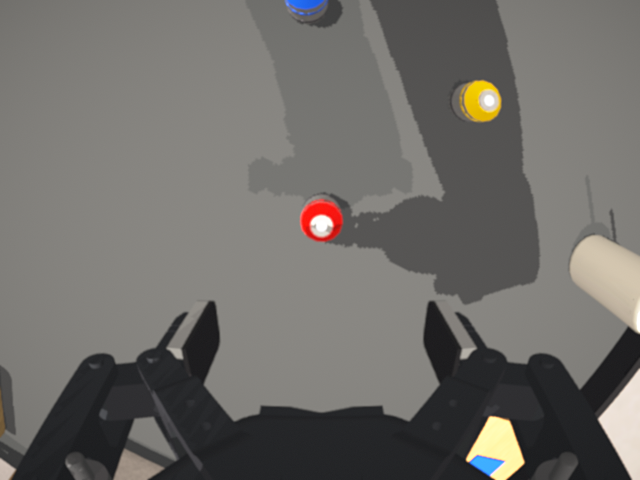

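The wrist picture shows the red objective at (321,220), centred between the fingers, which agrees with the top-view fix. I'm descending to grasp it.

>>> send_rows(
  increments=[
    [0.001,0,-0.03,0],
    [0.001,0,-0.06,0],
    [0.001,0,-0.09,0],
    [0.001,0,-0.11,0],
    [0.001,0,-0.125,0],
    [0.001,0,-0.133,0],
    [0.001,0,-0.138,0],
    [0.001,0,-0.138,0],
    [0.001,0,-0.138,0],
  ],
)

```text
t: 2.75
eef_pos: [0.5057, -0.4181, 0.0129]
eef_rot: [0.511, 0.859, -0.0, 0.001]
force: [0.9, -0.3, -0.6]
finger_gap: 0.0853
finger_force: 0.0
```

>>> send_rows(
  increments=[
    [0,0,0,0],
    [0,0,0,0],
    [0,0,0,0],
    [0,0,0,0],
    [0,0,0,0],
    [0,0,0,0],
    [0,0,0,0],
    [0,0,0,0],
    [0,0,0,0],
    [0,0,0,0],
    [0,0,0,0],
    [0,0,0,0],
  ],
  grip=0,
  squeeze=40,
)

```text
t: 3.95
eef_pos: [0.5062, -0.4197, 0.0153]
eef_rot: [0.512, 0.859, -0.001, 0.003]
force: [-4.3, -1.6, 12.0]
finger_gap: -0.0004
finger_force: 6.0
```

>>> send_rows(
  increments=[
    [0,0,0.005,0],
    [0,0,0.015,0],
    [0,0,0.035,0],
    [0,0,0.06,0],
    [0,0,0.09,0],
    [0,0,0.11,0],
    [0,0,0.11,0],
    [0,0,0.11,0],
  ],
)

```text
t: 4.75
eef_pos: [0.5054, -0.4171, 0.1209]
eef_rot: [0.511, 0.859, 0.0, 0.0]
force: [0.7, 0.7, 0.4]
finger_gap: 0.0
finger_force: 0.0
```

```bash
python3 -c "
from h import *
look('w2','red')"
```

```text
tcp [ 0.5054 -0.4171  0.1209] yaw [ 3.1409e+00 -4.0000e-04  2.0682e+00] t 4.75
red [ 296  208   46   46 1178] [318.4 230.4] 23.5 [ 0.5054 -0.4172]
```

View pics/w2.png

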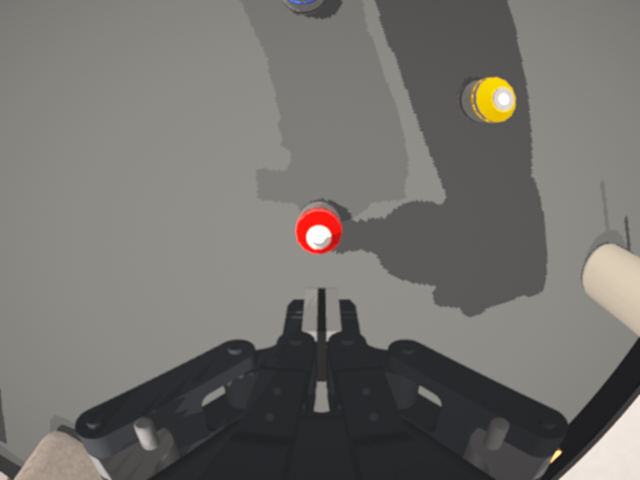

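The grasp slipped: the fingers are fully shut and empty, and the red objective still stands at (318,230). Before retrying I need to know why.

```bash
python3 - <<'E'
from h import *
s=snapshot("scene"); t=snapshot("top")
a=cv2.resize(s["color"][330:480,100:260],None,fx=3.75,fy=3.75,interpolation=cv2.INTER_CUBIC)[:,:400]
cv2.imwrite("pics/c1.png",cv2.resize(s["color"][300:460,80:290],None,fx=3.75,fy=3.75,interpolation=cv2.INTER_CUBIC))
for n,z in(("scene",s),("top",t)):
  for b,q,c in blobs(masks(z["color"])["red"],40): print(n,q,c.round(1))
E
```

```text
scene [413 151  13  10  78] [418.8 156. ]
scene [410 159  17   8  44] [417.5 163.7]
scene [307 223  45  37 904] [330.  240.8]
scene [368 358  36  83 902] [387.2 413.4]
scene [176 400  23  23 270] [187.2 411.9]
top [459  77  29  34 318] [476.1  88.5]
top [197 201  13  13  91] [203.5 206.9]
top [313 214  33  33 745] [328.6 230.4]
top [510 222  16  15 139] [517.3 229.4]
```

View pics/c1.png

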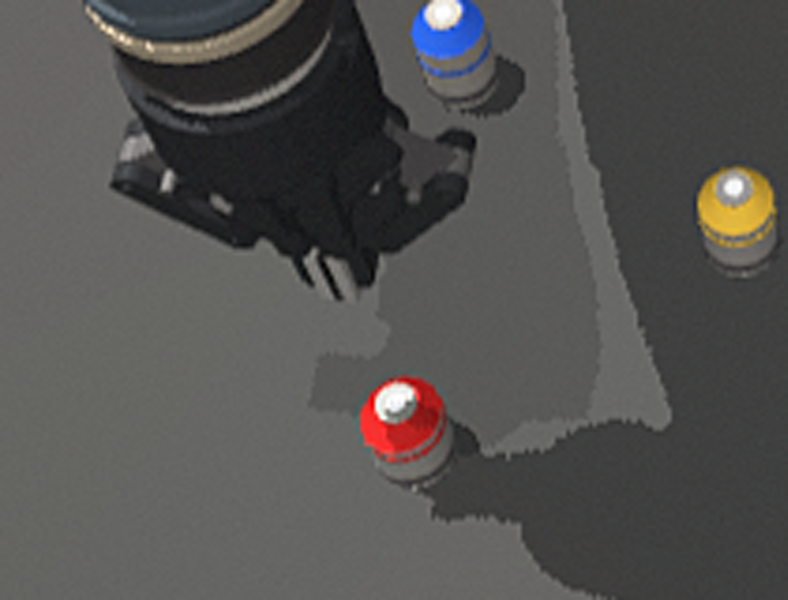

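```bash
python3 - <<'E'
from h import *
S=snapshot("scene");T=snapshot("top")
for n,s in(("scene",S),("top",T)):
    P=get_state()["eef_pos"]
    print(n,cv2.projectPoints(np.array([P,[.504,-.4175,0],[.504,-.4175,.05],[.504,-.4175,.038]]),s["rvec"],s["tvec"],s["K"],None)[0].reshape(-1,2).round(1), P)
    x=(-cam(s)[1].T@cam(s)[2]).round(3); print("cam",x)
def tri(a,b):
    Ps=[np.c_[cam(s)[1],cam(s)[2]] for s in(S,T)]; Ps=[cam(s)[0]@p for s,p in zip((S,T),Ps)]
    X=cv2.triangulatePoints(Ps[0],Ps[1],np.array(a,float),np.array(b,float)); return (X[:3]/X[3]).ravel().round(4)
print(tri((184.9,406.9),(519.9,228.9)),tri((275.3,349.9),(449,201)),tri((197.6,303.1),(450.3,275.6)),tri((399,102.1),(143.5,259.5)))
cv2.imwrite("pics/c2.png",cv2.resize(T["color"][180:310,400:570],None,fx=4.5,fy=4.5,interpolation=cv2.INTER_CUBIC))
E
```

```text
scene [[177.9 383.9]
 [192.2 417.2]
 [186.4 404.2]
 [187.8 407.4]] [ 0.50417965 -0.41648551  0.11927434]
cam [ 0.893 -0.635  0.924]
top [[529.7 226.7]
 [513.  230.1]
 [519.8 228.8]
 [518.2 229.1]] [ 0.50417965 -0.41648551  0.11927434]
cam [ 0.438 -0.015  1.347]
[ 0.5032 -0.4201  0.0443] [ 0.5696 -0.2662  0.0459] [ 0.4045 -0.2619  0.053 ] [0.4588 0.4177 0.05  ]
```

View pics/c2.png

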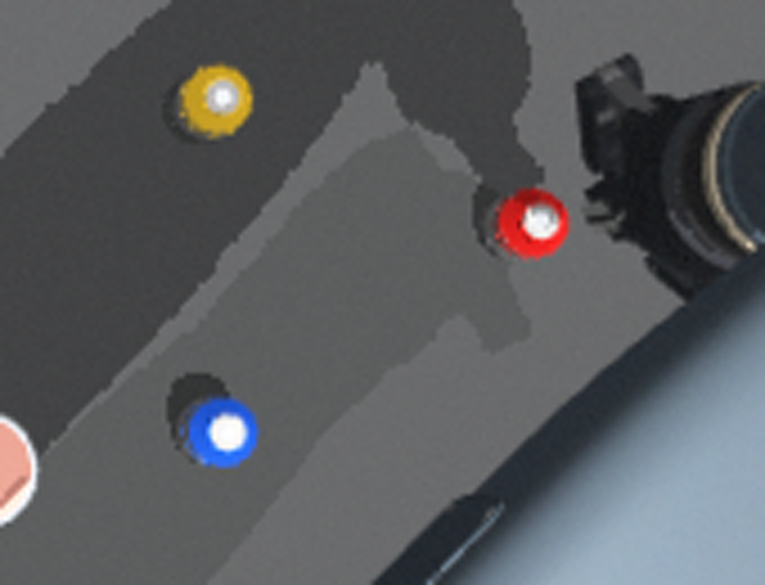

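```bash
python3 - <<'E'
from h import *
S=snapshot("scene");T=snapshot("top")
def tri(a,b):
    Ps=[cam(s)[0]@np.c_[cam(s)[1],cam(s)[2]] for s in(S,T)]
    X=cv2.triangulatePoints(Ps[0],Ps[1],np.array(a,float),np.array(b,float)); return (X[:3]/X[3]).ravel().round(4)
print(tri((173.5,379),(531.,226)),tri((172,379),(530,226)))
# bay rim check: case corners; eyepiece ring centres
print(tri((418.9,156),(203.5,206.8)),tri((348.4,125.2),(199.4,287.7)))
print(tri((330,240.4),(328.6,230.4)),tri((387.3,241.2),(304.1,187.3)))
# where wrist camera sees TCP & pads
s=snapshot("wrist");M=np.linalg.inv(np.array(s["mount"]));print(s["K"],np.array(s["mount"]).round(3))
for z in(0,-.02,-.04):
    p=M@[0,0,z,1];th=np.arctan2(np.hypot(p[0],p[1]),p[2]);u=p[:2]/np.hypot(p[0],p[1])*th*s["K"][0,0]+s["K"][:2,2];print(z,u.round(1))
E
```

```text
[ 0.5028 -0.4163  0.1336] [ 0.5016 -0.416   0.1321]
[0.5737 0.2827 0.0419] [0.3926 0.2953 0.0421]
[0.5148 0.0036 0.0131] [0.6145 0.0566 0.0164]
[[371.64829954   0.         321.14163825]
 [  0.         371.64829954 235.84296682]
 [  0.           0.           1.        ]] [[ 0.    -0.953 -0.303  0.077]
 [ 1.    -0.     0.001  0.002]
 [-0.001 -0.303  0.953 -0.177]
 [ 0.     0.     0.     1.   ]]
0 [317.8 274. ]
-0.02 [317.5 291. ]
-0.04 [317.1 311.8]
```

Measured in the wrist view, the fingertips end about 18 mm behind the stated TCP: the shut tips are at v≈289, where the TCP projects to 274. The fingers therefore closed on the cone. I'll check this with a light touch on bare bench.

>>> send_rows(
  increments=[
    [-0.03,-0.02,0,0],
    [-0.06,-0.04,0,0],
    [-0.06,-0.04,-0.04,0],
    [-0.06,-0.04,-0.08,0],
    [-0.06,-0.04,-0.1,0],
    [-0.06,-0.04,-0.11,0],
    [-0.06,-0.04,-0.115,0],
    [-0.06,-0.04,-0.115,0],
    [-0.06,-0.04,-0.115,0],
    [-0.06,-0.04,-0.115,0],
  ],
)

```text
t: 6.15
eef_pos: [0.4461, -0.4586, 0.0086]
eef_rot: [0.511, 0.859, -0.001, 0.002]
force: [-0.3, 0.7, 1.0]
finger_gap: -0.0001
finger_force: 0.0
```

>>> send_rows(
  increments=[
    [0,0,-0.002,0],
    [0,0,-0.004,0],
    [0,0,-0.006,0],
    [0,0,-0.008,0],
    [0,0,-0.008,0],
    [0,0,-0.008,0],
  ],
)

```text
t: 6.75
eef_pos: [0.4448, -0.4573, -0.0018]
eef_rot: [0.511, 0.859, 0.0, -0.0]
force: [0.1, 0.4, -0.7]
finger_gap: -0.0001
finger_force: 0.0
```

>>> send_rows(
  increments=[
    [0,0,-0.002,0],
    [0,0,-0.004,0],
    [0,0,-0.006,0],
    [0,0,-0.006,0],
    [0,0,-0.006,0],
  ],
)

```text
t: 7.25
eef_pos: [0.4449, -0.4573, -0.0076]
eef_rot: [0.511, 0.859, 0.0, -0.0]
force: [0.7, 0.2, -0.0]
finger_gap: 0.0002
finger_force: 0.0
```

>>> send_rows(
  increments=[
    [0,0,-0.002,0],
    [0,0,-0.004,0],
    [0,0,-0.004,0],
    [0,0,-0.004,0],
  ],
)

```text
t: 7.65
eef_pos: [0.4449, -0.4573, -0.0116]
eef_rot: [0.511, 0.859, 0.0, -0.0]
force: [-0.5, 0.1, 0.1]
finger_gap: -0.0002
finger_force: 0.0
```

>>> send_rows(
  increments=[
    [0,0,-0.002,0],
    [0,0,-0.003,0],
    [0,0,-0.003,0],
    [0,0,-0.003,0],
  ],
)

```text
t: 8.05
eef_pos: [0.4449, -0.4573, -0.0146]
eef_rot: [0.511, 0.859, 0.0, -0.0]
force: [0.3, 0.5, -0.7]
finger_gap: -0.0001
finger_force: 0.0
```

>>> send_rows(
  increments=[
    [0,0,-0.002,0],
    [0,0,-0.003,0],
    [0,0,-0.003,0],
    [0,0,-0.003,0],
  ],
)

```text
t: 8.45
eef_pos: [0.4449, -0.4573, -0.0176]
eef_rot: [0.511, 0.859, 0.0, -0.0]
force: [-0.5, 0.4, -0.8]
finger_gap: -0.0003
finger_force: 0.0
```

>>> send_rows(
  increments=[
    [0,0,-0.001,0],
    [0,0,-0.002,0],
    [0,0,-0.002,0],
    [0,0,-0.002,0],
  ],
)

```text
t: 8.85
eef_pos: [0.4449, -0.4574, -0.0195]
eef_rot: [0.511, 0.859, 0.0, -0.0]
force: [0.3, -0.6, -0.5]
finger_gap: 0.0003
finger_force: 0.0
```

>>> send_rows(
  increments=[
    [0,0,-0.001,0],
    [0,0,-0.002,0],
    [0,0,-0.002,0],
    [0,0,-0.002,0],
  ],
)

```text
t: 9.25
eef_pos: [0.4449, -0.4574, -0.0216]
eef_rot: [0.511, 0.859, 0.0, -0.0]
force: [-0.3, 0.1, 0.1]
finger_gap: -0.0001
finger_force: 0.0
```

>>> send_rows(
  increments=[
    [0,0,-0.001,0],
    [0,0,-0.002,0],
    [0,0,-0.002,0],
    [0,0,-0.002,0],
  ],
)

```text
t: 9.65
eef_pos: [0.4449, -0.4574, -0.0236]
eef_rot: [0.511, 0.859, 0.0, -0.0]
force: [-0.1, -0.3, 1.0]
finger_gap: -0.0
finger_force: 0.0
```

>>> send_rows(
  increments=[
    [0,0,-0.001,0],
    [0,0,-0.002,0],
    [0,0,-0.002,0],
    [0,0,-0.002,0],
  ],
)

```text
t: 10.05
eef_pos: [0.4449, -0.4573, -0.0256]
eef_rot: [0.511, 0.859, 0.0, -0.0]
force: [-0.5, -0.6, 0.0]
finger_gap: 0.0004
finger_force: 0.0
```

```bash
python3 - <<'E'
from h import *
S=snapshot("scene"); st=get_state(); print(st["eef_pos"],st["force"])
cv2.imwrite("pics/c3.png",cv2.resize(S["color"][300:460,80:290],None,fx=3.75,fy=3.75,interpolation=cv2.INTER_CUBIC))
E
```

```text
[ 0.44496755 -0.45737121 -0.02552588] [-0.11135791 -0.6432587   0.2202551 ]
```

View pics/c3.png

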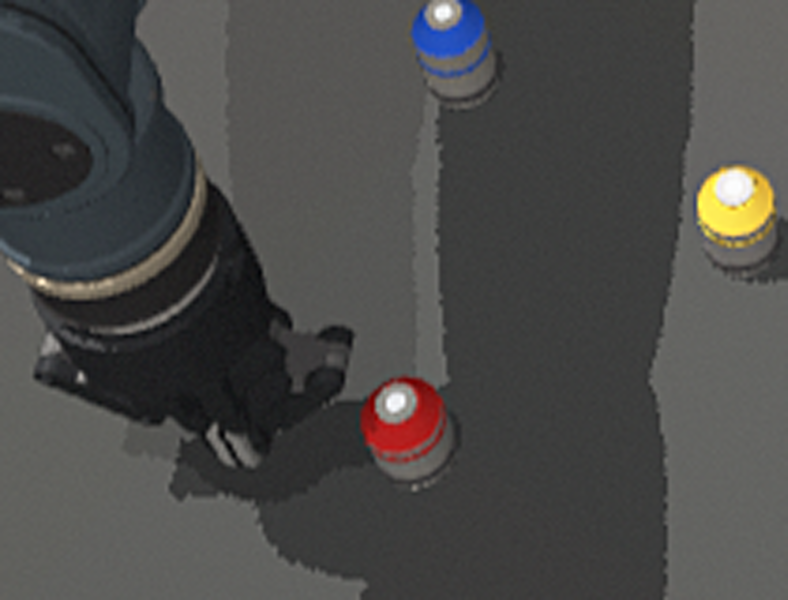

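The shut tips, at (245,465) in the crop, still hang about 10 mm above the bench. The true tips are therefore about 35 mm above the reported TCP, which also explains the closing over the lens. I'll keep probing.

>>> send_rows(
  increments=[
    [0,0,-0.001,0],
    [0,0,-0.002,0],
    [0,0,-0.003,0],
    [0,0,-0.003,0],
    [0,0,-0.003,0],
  ],
)

```text
t: 10.6
eef_pos: [0.4449, -0.4574, -0.0286]
eef_rot: [0.511, 0.859, 0.0, -0.0]
force: [-0.6, 1.3, 0.2]
finger_gap: 0.0001
finger_force: 0.0
```

>>> send_rows(
  increments=[
    [0,0,-0.001,0],
    [0,0,-0.002,0],
    [0,0,-0.002,0],
    [0,0,-0.002,0],
  ],
)

```text
t: 11.0
eef_pos: [0.4449, -0.4573, -0.0306]
eef_rot: [0.511, 0.859, 0.0, -0.0]
force: [0.5, -0.5, -0.3]
finger_gap: 0.0003
finger_force: 0.0
```

>>> send_rows(
  increments=[
    [0,0,-0.001,0],
    [0,0,-0.002,0],
    [0,0,-0.002,0],
    [0,0,-0.002,0],
  ],
)

```text
t: 11.4
eef_pos: [0.4449, -0.4574, -0.0326]
eef_rot: [0.511, 0.859, 0.0, -0.0]
force: [0.5, 0.2, -0.1]
finger_gap: -0.0
finger_force: 0.0
```

>>> send_rows(
  increments=[
    [0,0,-0.001,0],
    [0,0,-0.001,0],
    [0,0,-0.001,0],
  ],
)

```text
t: 11.7
eef_pos: [0.445, -0.4574, -0.0335]
eef_rot: [0.511, 0.859, 0.0, -0.0]
force: [-0.4, -0.5, -0.1]
finger_gap: 0.0002
finger_force: 0.0
```

>>> send_rows(
  increments=[
    [0,0,-0.001,0],
    [0,0,-0.001,0],
    [0,0,-0.001,0],
  ],
)

```text
t: 12.0
eef_pos: [0.4449, -0.4574, -0.0346]
eef_rot: [0.511, 0.859, -0.0, -0.0]
force: [0.1, 0.2, 0.5]
finger_gap: -0.0002
finger_force: 0.0
```

>>> send_rows(
  increments=[
    [0,0,-0.001,0],
    [0,0,-0.001,0],
    [0,0,-0.001,0],
  ],
)

```text
t: 12.3
eef_pos: [0.445, -0.4574, -0.0355]
eef_rot: [0.511, 0.859, 0.0, -0.0]
force: [0.5, 0.3, -0.7]
finger_gap: 0.0002
finger_force: 0.0
```

>>> send_rows(
  increments=[
    [0,0,-0.001,0],
    [0,0,-0.001,0],
    [0,0,-0.001,0],
  ],
)

```text
t: 12.6
eef_pos: [0.4451, -0.4575, -0.0357]
eef_rot: [0.511, 0.859, -0.0, 0.0]
force: [-1.0, 1.5, 5.0]
finger_gap: -0.0
finger_force: 2.5
```

Bench contact comes at commanded z ≈ -0.0355, so the true tip height is the commanded z plus 0.0355. I'll regrasp red with the true TCP at about 0.011.

>>> send_rows(
  increments=[
    [0,0,0.02,0],
    [0,0,0.06,0],
    [0,0,0.1,0],
    [0,0,0.126,0],
    [0.03,0.02,0.126,0],
    [0.06,0.04,0.126,0],
    [0.06,0.04,0.126,0],
    [0.06,0.04,0.126,0],
    [0.06,0.04,0.126,0],
    [0.06,0.04,0.1,0],
    [0.06,0.04,0.075,0],
    [0.06,0.04,0.05,0],
    [0.06,0.04,0.03,0],
    [0.06,0.04,0.02,0],
    [0.06,0.04,0.014,0],
    [0.06,0.04,0.0115,0],
    [0.06,0.04,0.0115,0],
    [0.06,0.04,0.0115,0],
  ],
  grip=1,
)

```text
t: 14.4
eef_pos: [0.5057, -0.4183, -0.0235]
eef_rot: [0.511, 0.859, -0.0, 0.001]
force: [0.1, 0.1, -0.3]
finger_gap: 0.0853
finger_force: 0.0
```

>>> send_rows(
  increments=[
    [0,0,0,0],
    [0,0,0,0],
    [0,0,0,0],
    [0,0,0,0],
    [0,0,0,0],
    [0,0,0,0],
    [0,0,0,0],
    [0,0,0,0],
    [0,0,0,0],
    [0,0,0,0],
  ],
  grip=0,
  squeeze=40,
)

```text
t: 15.4
eef_pos: [0.5052, -0.4177, -0.0245]
eef_rot: [0.511, 0.859, -0.0, 0.0]
force: [-0.7, -0.0, 4.7]
finger_gap: 0.0327
finger_force: 40.3
```

>>> send_rows(
  increments=[
    [0,0,0.005,0],
    [0,0,0.015,0],
    [0,0,0.035,0],
    [0,0,0.06,0],
    [0,0,0.09,0],
    [0,0.02,0.11,0],
    [0,0.05,0.11,0],
    [0,0.085,0.11,0],
    [0,0.12,0.11,0],
    [0,0.16,0.11,0],
    [0,0.2,0.11,0],
    [0.002,0.24,0.11,0],
    [0.004,0.28,0.11,0],
    [0.006,0.32,0.11,0],
    [0.008,0.36,0.11,0],
    [0.009,0.39,0.11,0],
    [0.009,0.41,0.11,0],
    [0.009,0.4205,0.11,0],
    [0.009,0.4205,0.11,0],
    [0.009,0.4205,0.11,0],
  ],
)

```text
t: 17.4
eef_pos: [0.5139, 0.0024, 0.0849]
eef_rot: [0.512, 0.859, -0.0, 0.0]
force: [-0.7, 0.5, -2.6]
finger_gap: 0.0326
finger_force: 40.0
```

```bash
python3 -c "
from h import *
look('w3','red')
s=snapshot('top');S=snapshot('scene')
cv2.imwrite('pics/c4.png',np.hstack([cv2.resize(s['color'][140:280,260:400],(400,400)),cv2.resize(S['color'][150:310,280:440],(400,400))]))"
```

```text
tcp [0.5139 0.0024 0.0849] yaw [-3.1409e+00  5.0000e-04  2.0675e+00] t 17.4
red [ 259  175  126  101 7300] [321.5 237.6] 62.6 [0.5128 0.0086]
red [ 276  296   91   80 4021] [321.1 339. ] 46.2 [ 0.5483 -0.0574]
```

View pics/w3.png

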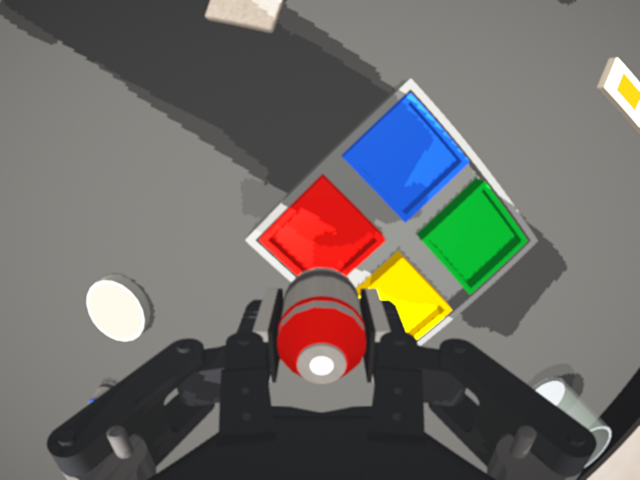

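View pics/c4.png

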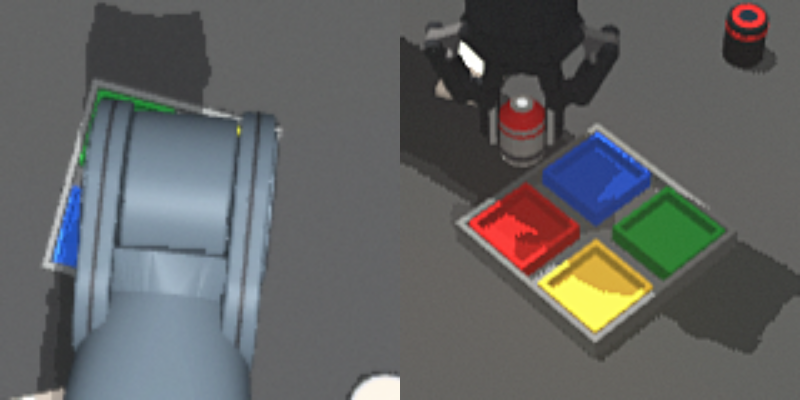

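Red is held upright: nose at (321,345) in the wrist view, bay centre at u≈321. The scene view agrees. I'm lowering it slowly.

>>> send_rows(
  increments=[
    [0,0.001,-0.02,0],
    [0,0.001,-0.045,0],
    [0,0.001,-0.065,0],
    [0,0.001,-0.08,0],
    [0,0.001,-0.088,0],
    [0,0.001,-0.093,0],
    [0,0.001,-0.096,0],
    [0,0.001,-0.097,0],
    [0,0.001,-0.097,0],
    [0,0.001,-0.097,0],
  ],
)

```text
t: 18.55
eef_pos: [0.5147, 0.004, -0.0112]
eef_rot: [0.511, 0.859, 0.0, 0.001]
force: [0.7, -0.4, -1.9]
finger_gap: 0.0328
finger_force: 40.0
```

>>> send_rows(
  increments=[
    [0,0,-0.001,0],
    [0,0,-0.002,0],
    [0,0,-0.003,0],
    [0,0,-0.003,0],
    [0,0,-0.003,0],
  ],
)

```text
t: 19.05
eef_pos: [0.5141, 0.0041, -0.0145]
eef_rot: [0.511, 0.859, 0.0, 0.0]
force: [-1.8, 0.9, 1.7]
finger_gap: 0.0326
finger_force: 40.3
```

>>> send_rows(
  increments=[
    [0,0,0,0],
    [0,0,0,0],
    [0,0,0,0],
    [0,0,0,0],
    [0,0,0,0],
    [0,0,0,0],
    [0,0,0.02,0],
    [0,0,0.05,0],
    [0,0,0.09,0],
    [0,0,0.12,0],
    [0,0,0.12,0],
  ],
  grip=0.75,
)

```text
t: 20.15
eef_pos: [0.518, 0.0036, 0.111]
eef_rot: [0.511, 0.859, 0.002, 0.005]
force: [0.5, 0.9, 0.3]
finger_gap: 0.0638
finger_force: 0.0
```

```bash
python3 -c "
from h import *
look('w4','red')
"
```

```text
tcp [0.518  0.0036 0.111 ] yaw [3.1328 0.0062 2.0678] t 20.15
red [ 257  168  116  114 5802] [314.5 225.5] 57.5 [0.5133 0.0078]
```

View pics/w4.png

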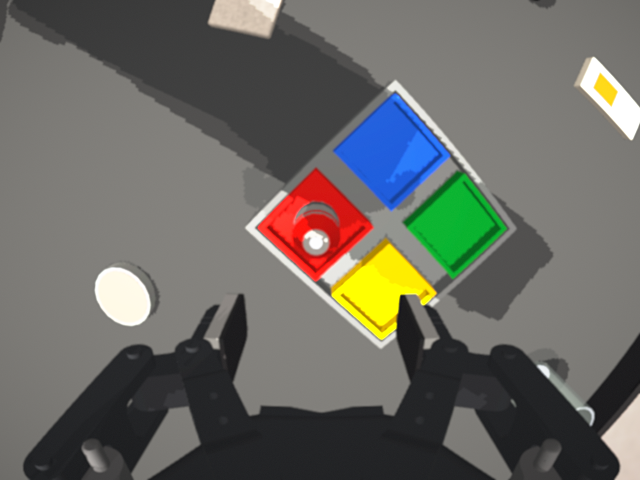

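Red stands upright, centred in the red bay: nose at (315,240), bay centre at (315,225). Next is yellow.

>>> send_rows(
  increments=[
    [0.005,-0.03,0,0],
    [0.013,-0.07,0,0],
    [0.022,-0.11,0,0],
    [0.03,-0.15,0,0],
    [0.038,-0.19,0,0],
    [0.046,-0.23,0,0],
    [0.052,-0.255,0,0],
    [0.0555,-0.269,0,0],
    [0.0555,-0.269,0,0],
    [0.0555,-0.269,0,0],
    [0.0555,-0.269,-0.03,0],
    [0.0555,-0.269,-0.06,0],
    [0.0555,-0.269,-0.09,0],
    [0.0555,-0.269,-0.11,0],
    [0.0555,-0.269,-0.12,0],
    [0.0555,-0.269,-0.126,0],
    [0.0555,-0.269,-0.128,0],
    [0.0555,-0.269,-0.128,0],
    [0.0555,-0.269,-0.128,0],
  ],
  grip=1,
)

```text
t: 22.1
eef_pos: [0.5706, -0.2655, -0.0214]
eef_rot: [0.511, 0.859, 0.0, 0.001]
force: [0.4, 0.4, -0.4]
finger_gap: 0.0854
finger_force: 0.0
```

>>> send_rows(
  increments=[
    [0,0,0,0],
    [0,0,0,0],
    [0,0,0,0],
    [0,0,0,0],
    [0,0,0,0],
    [0,0,0,0],
    [0,0,0,0],
    [0,0,0,0],
    [0,0,0,0],
    [0,0,0,0],
  ],
  grip=0,
  squeeze=40,
)

```text
t: 23.1
eef_pos: [0.5697, -0.2652, -0.0226]
eef_rot: [0.512, 0.859, -0.0, 0.0]
force: [0.2, -0.6, 3.3]
finger_gap: 0.0329
finger_force: 40.2
```

>>> send_rows(
  increments=[
    [0,0,0.005,0],
    [0,0,0.015,0],
    [0,0,0.035,0],
    [0,0,0.06,0],
    [0,0,0.09,0],
    [0.002,0.02,0.11,0],
    [0.005,0.05,0.11,0],
    [0.008,0.085,0.11,0],
    [0.011,0.12,0.11,0],
    [0.014,0.16,0.11,0],
    [0.018,0.2,0.11,0],
    [0.02,0.23,0.11,0],
    [0.0215,0.245,0.11,0],
    [0.0215,0.245,0.11,0],
    [0.0215,0.245,0.11,0],
    [0.0215,0.245,0.11,0],
  ],
)

```text
t: 24.7
eef_pos: [0.5909, -0.0214, 0.0869]
eef_rot: [0.512, 0.859, -0.0, 0.0]
force: [-0.0, -0.2, -1.4]
finger_gap: 0.0332
finger_force: 39.9
```

>>> send_rows(
  increments=[
    [0,0,-0.02,0],
    [0,0,-0.045,0],
    [0,0,-0.065,0],
    [0,0,-0.08,0],
    [0,0,-0.088,0],
    [0,0,-0.093,0],
    [0,0,-0.096,0],
    [0,0,-0.097,0],
    [0,0,-0.097,0],
    [0,0,-0.097,0],
  ],
)

```text
t: 25.7
eef_pos: [0.5917, -0.0199, -0.0091]
eef_rot: [0.511, 0.859, 0.0, 0.001]
force: [-0.3, 0.4, -1.1]
finger_gap: 0.033
finger_force: 40.0
```

>>> send_rows(
  increments=[
    [0,0,-0.001,0],
    [0,0,-0.002,0],
    [0,0,-0.003,0],
    [0,0,-0.003,0],
    [0,0,-0.003,0],
  ],
)

```text
t: 26.2
eef_pos: [0.5912, -0.0199, -0.0126]
eef_rot: [0.511, 0.859, 0.0, 0.0]
force: [-0.6, 0.5, 1.0]
finger_gap: 0.0328
finger_force: 40.1
```

>>> send_rows(
  increments=[
    [0,0,0,0],
    [0,0,0,0],
    [0,0,0,0],
    [0,0,0,0],
    [0,0,0,0],
    [0,0,0,0],
    [0,0,0.02,0],
    [0,0,0.05,0],
    [0,0,0.09,0],
    [0,0,0.12,0],
    [0,0,0.12,0],
  ],
  grip=0.75,
)

```text
t: 27.3
eef_pos: [0.595, -0.0205, 0.1136]
eef_rot: [0.511, 0.859, 0.002, 0.005]
force: [0.6, -0.3, 0.7]
finger_gap: 0.0638
finger_force: 0.0
```

>>> send_rows(
  increments=[
    [-0.02,-0.025,0,0],
    [-0.045,-0.055,0,0],
    [-0.07,-0.09,0,0],
    [-0.095,-0.125,0,0],
    [-0.12,-0.155,0,0],
    [-0.145,-0.19,0,0],
    [-0.168,-0.22,0,0],
    [-0.186,-0.241,0,0],
    [-0.186,-0.241,0,0],
    [-0.186,-0.241,0,0],
    [-0.186,-0.241,-0.03,0],
    [-0.186,-0.241,-0.06,0],
    [-0.186,-0.241,-0.09,0],
    [-0.186,-0.241,-0.11,0],
    [-0.186,-0.241,-0.12,0],
    [-0.186,-0.241,-0.125,0],
    [-0.186,-0.241,-0.126,0],
    [-0.186,-0.241,-0.126,0],
    [-0.186,-0.241,-0.126,0],
  ],
  grip=1,
)

```text
t: 29.2
eef_pos: [0.4061, -0.2617, -0.0176]
eef_rot: [0.511, 0.859, -0.0, 0.001]
force: [-0.4, -0.2, 0.0]
finger_gap: 0.0851
finger_force: 0.0
```

>>> send_rows(
  increments=[
    [0,0,0,0],
    [0,0,0,0],
    [0,0,0,0],
    [0,0,0,0],
    [0,0,0,0],
    [0,0,0,0],
    [0,0,0,0],
    [0,0,0,0],
    [0,0,0,0],
    [0,0,0,0],
  ],
  grip=0,
  squeeze=40,
)

```text
t: 30.2
eef_pos: [0.4054, -0.2611, -0.0186]
eef_rot: [0.511, 0.859, -0.0, 0.0]
force: [0.6, 0.2, 2.5]
finger_gap: 0.0329
finger_force: 40.0
```

>>> send_rows(
  increments=[
    [0,0,0.005,0],
    [0,0,0.015,0],
    [0,0,0.035,0],
    [0,0,0.06,0],
    [0,0,0.09,0],
    [0.007,0.02,0.11,0],
    [0.02,0.05,0.11,0],
    [0.033,0.085,0.11,0],
    [0.047,0.12,0.11,0],
    [0.062,0.16,0.11,0],
    [0.078,0.2,0.11,0],
    [0.093,0.24,0.11,0],
    [0.109,0.28,0.11,0],
    [0.12,0.31,0.11,0],
    [0.129,0.332,0.11,0],
    [0.132,0.34,0.11,0],
    [0.132,0.34,0.11,0],
    [0.132,0.34,0.11,0],
    [0.132,0.34,0.11,0],
  ],
)

```text
t: 32.1
eef_pos: [0.5365, 0.0779, 0.0909]
eef_rot: [0.512, 0.859, -0.0, -0.0]
force: [0.8, 0.2, -1.6]
finger_gap: 0.0328
finger_force: 40.2
```

>>> send_rows(
  increments=[
    [0,0,-0.02,0],
    [0,0,-0.045,0],
    [0,0,-0.065,0],
    [0,0,-0.08,0],
    [0,0,-0.088,0],
    [0,0,-0.093,0],
    [0,0,-0.096,0],
    [0,0,-0.097,0],
    [0,0,-0.097,0],
    [0,0,-0.097,0],
  ],
)

```text
t: 33.1
eef_pos: [0.5377, 0.0792, -0.0052]
eef_rot: [0.511, 0.859, 0.0, 0.001]
force: [-0.0, 0.6, -2.2]
finger_gap: 0.0328
finger_force: 40.2
```

>>> send_rows(
  increments=[
    [0,0,-0.001,0],
    [0,0,-0.002,0],
    [0,0,-0.003,0],
    [0,0,-0.003,0],
    [0,0,-0.003,0],
  ],
)

```text
t: 33.6
eef_pos: [0.5372, 0.0791, -0.0086]
eef_rot: [0.511, 0.859, 0.0, 0.0]
force: [-0.9, 0.4, 0.8]
finger_gap: 0.0332
finger_force: 40.4
```

>>> send_rows(
  increments=[
    [0,0,0,0],
    [0,0,0,0],
    [0,0,0,0],
    [0,0,0,0],
    [0,0,0,0],
    [0,0,0,0],
    [0,0,0.02,0],
    [0,0,0.05,0],
    [0,0,0.09,0],
    [0,0,0.12,0],
    [0,0,0.12,0],
  ],
  grip=0.75,
)

```text
t: 34.7
eef_pos: [0.541, 0.0792, 0.1172]
eef_rot: [0.511, 0.859, 0.003, 0.005]
force: [-0.1, 0.1, 0.3]
finger_gap: 0.0639
finger_force: 0.0
```

>>> send_rows(
  increments=[
    [-0.007,0.03,0,0],
    [-0.016,0.07,0,0],
    [-0.025,0.11,0,0],
    [-0.034,0.15,0,0],
    [-0.044,0.19,0,0],
    [-0.053,0.23,0,0],
    [-0.062,0.27,0,0],
    [-0.071,0.31,0,0],
    [-0.0775,0.337,0,0],
    [-0.0775,0.337,0,0],
    [-0.0775,0.337,0,0],
    [-0.0775,0.337,-0.04,0],
    [-0.0775,0.337,-0.075,0],
    [-0.0775,0.337,-0.1,0],
    [-0.0775,0.337,-0.118,0],
    [-0.0775,0.337,-0.127,0],
    [-0.0775,0.337,-0.1305,0],
    [-0.0775,0.337,-0.1315,0],
    [-0.0775,0.337,-0.1315,0],
    [-0.0775,0.337,-0.1315,0],
  ],
  grip=1,
)

```text
t: 36.7
eef_pos: [0.4605, 0.4168, -0.0189]
eef_rot: [0.511, 0.859, 0.001, 0.001]
force: [-0.9, -0.1, 0.3]
finger_gap: 0.0856
finger_force: 0.0
```

>>> send_rows(
  increments=[
    [0,0,0,0],
    [0,0,0,0],
    [0,0,0,0],
    [0,0,0,0],
    [0,0,0,0],
    [0,0,0,0],
    [0,0,0,0],
    [0,0,0,0],
    [0,0,0,0],
    [0,0,0,0],
  ],
  grip=0,
  squeeze=40,
)

```text
t: 37.7
eef_pos: [0.4597, 0.4163, -0.0201]
eef_rot: [0.511, 0.859, 0.0, 0.0]
force: [-0.1, -0.1, 2.8]
finger_gap: 0.0329
finger_force: 40.3
```

Green is gripped. Its bay is at (.614,.0566), so the shift is (+.1545, -.360).

>>> send_rows(
  increments=[
    [0,0,0.005,0],
    [0,0,0.015,0],
    [0,0,0.035,0],
    [0,0,0.06,0],
    [0,0,0.09,0],
    [0.008,-0.02,0.11,0],
    [0.021,-0.05,0.11,0],
    [0.036,-0.085,0.11,0],
    [0.051,-0.12,0.11,0],
    [0.068,-0.16,0.11,0],
    [0.085,-0.2,0.11,0],
    [0.103,-0.24,0.11,0],
    [0.12,-0.28,0.11,0],
    [0.135,-0.315,0.11,0],
    [0.147,-0.343,0.11,0],
    [0.1545,-0.36,0.11,0],
    [0.1545,-0.36,0.11,0],
    [0.1545,-0.36,0.11,0],
    [0.1545,-0.36,0.11,0],
  ],
)

```text
t: 39.6
eef_pos: [0.6134, 0.0575, 0.0895]
eef_rot: [0.511, 0.86, 0.0, -0.001]
force: [0.0, -1.0, -2.5]
finger_gap: 0.0324
finger_force: 40.1
```

>>> send_rows(
  increments=[
    [0,0,-0.02,0],
    [0,0,-0.045,0],
    [0,0,-0.065,0],
    [0,0,-0.08,0],
    [0,0,-0.088,0],
    [0,0,-0.093,0],
    [0,0,-0.096,0],
    [0,0,-0.097,0],
    [0,0,-0.097,0],
    [0,0,-0.097,0],
  ],
)

```text
t: 40.6
eef_pos: [0.6147, 0.056, -0.0066]
eef_rot: [0.512, 0.859, 0.0, 0.001]
force: [0.2, -0.2, -0.6]
finger_gap: 0.0329
finger_force: 40.0
```

>>> send_rows(
  increments=[
    [0,0,-0.001,0],
    [0,0,-0.002,0],
    [0,0,-0.003,0],
    [0,0,-0.003,0],
    [0,0,-0.003,0],
  ],
)

```text
t: 41.1
eef_pos: [0.6141, 0.056, -0.0101]
eef_rot: [0.511, 0.859, 0.0, 0.0]
force: [-0.9, -1.2, 1.6]
finger_gap: 0.0331
finger_force: 40.3
```

Now release it, raise the tool, and move aside toward -y so the cameras can see the case.

>>> send_rows(
  increments=[
    [0,0,0,0],
    [0,0,0,0],
    [0,0,0,0],
    [0,0,0,0],
    [0,0,0,0],
    [0,0,0,0],
    [0,0,0.02,0],
    [0,0,0.05,0],
    [0,0,0.09,0],
    [0,0,0.12,0],
    [-0.02,-0.03,0.14,0],
    [-0.05,-0.07,0.15,0],
    [-0.08,-0.11,0.15,0],
    [-0.11,-0.15,0.15,0],
    [-0.14,-0.19,0.15,0],
    [-0.17,-0.23,0.15,0],
    [-0.2,-0.27,0.15,0],
    [-0.2,-0.29,0.15,0],
    [-0.2,-0.29,0.15,0],
    [-0.2,-0.29,0.15,0],
  ],
  grip=0.75,
)

```text
t: 43.1
eef_pos: [0.4139, -0.2339, 0.1396]
eef_rot: [0.512, 0.859, 0.0, -0.0]
force: [0.4, 0.7, -0.7]
finger_gap: 0.0641
finger_force: 0.0
```

```bash
python3 -c "
from h import *
s=snapshot('top');S=snapshot('scene')
cv2.imwrite('pics/f.png',np.hstack([cv2.resize(s['color'][140:310,160:380],(400,309),interpolation=3),cv2.resize(S['color'][100:300,280:460],(400,444),interpolation=3)[:309]]))
cv2.imwrite('pics/f.png',np.hstack([cv2.resize(s['color'][140:310,160:380],(400,400)),cv2.resize(S['color'][100:300,280:460],(400,400))]))
print(get_state()['t'])"
```

```text
43.2
```

View pics/f.png

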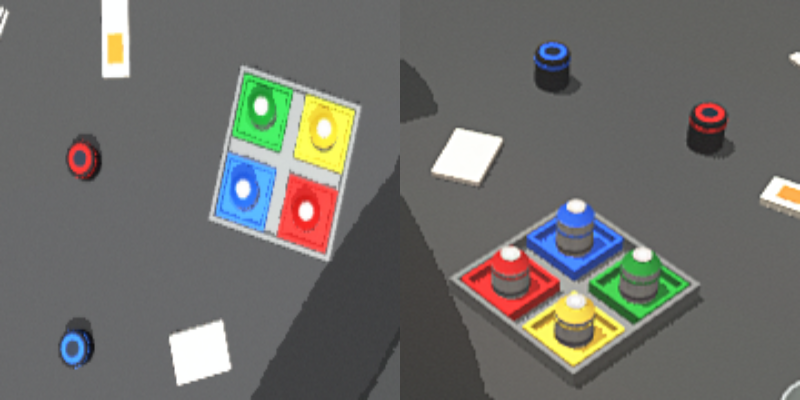

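All four objectives stand upright in their matching bays, with noses at (262,105), (323,128), (243,188) and (306,211) in the top crop. The eyepieces have not moved. I'm handing the job in.

```bash
python3 -c "
from cell import *
print(finish_job())"
```

```text
the job is handed in; nothing more can be done
None
```

All four objectives stand upright, lens up, in the bays of their colours, and both eyepieces are untouched; the job was handed in at about 43 s, after the first grasp on red slipped off its nose and was redone.

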